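Set up a batch in the yogurt maker

ROBOT

A 7-joint arm with a two-finger parallel gripper is mounted at the origin on the work surface. World frame = base frame: x ahead of the robot, y to its left, z up, the work surface at z = 0. Lengths are in m, angles in rad, forces in N, time in s.
With the tool pointing down it reaches from about 0.425 to 0.825 m from the base axis. Payload 3.6 kg.
Tool frame: the origin (TCP) lies where the fingers leave the gripper's body, on its centre line; the fingertips stand 73 mm ahead of it and the grasp point (between the pads) lies 54 mm ahead of it; z points along the fingers, y is the line along which they close (so a half turn about z gives the same grasp; the last joint's range is limited). The gripper opens to 85 mm and grips with 20 to 120 N. Pads are 22 mm wide; open, the fingers measure 114 mm over their backs; the gripper's body (76 mm by 85 mm) begins 54 mm behind the grasp point. The pads swing forward as they close: fully open they stand 13 mm farther back than shut.
Start: joints at [-1.323, 0.615, -0.013, 1.423, 0.008, 1.103, -0.04], TCP at [0.176, 0.626, 0.304] pointing down, gripper open.
Joint ranges: [-3.12, 3.12], [-0.3, 2.06], [-1.34, 1.32], [0.26, 2.42], [-1.36, 4.5], [0.01, 1.98], [-2.84, 2.84]. Speed limits (rad/s): [2.79, 2.79, 3.14, 3.14, 3.14, 3.14, 3.14].

INTERFACE

Orientations are given as a unit quaternion [x, y, z, w].
In Python, from station import arm, snapshot, camera_info, ticket gives the robot as it stands. Calls block until the motion is done:
- arm.movep(position, orientation): joint-space move of the TCP to a pose.
- arm.line_to(position, velocity=0.15, ori=None): straight line of the TCP; ori=None keeps the orientation; velocity is the mean speed in m/s.
- arm.move_j(angles): joint-space move.
- arm.move_gripper(opening, effort=None): opening from 0.0 (shut) to 1.0 (fully open); effort is the grip in N (None keeps the last); returns when the fingers have stopped.
- arm.pause(seconds).
- arm.ik(position, orientation): joint angles nearest the present ones, or None.
- snapshot(name): name is "scene" or "top"; returns the picture (420x560x3 uint8, blue, green, red); there is no depth.
- camera_info(name): a dict with "fx", "fy", "cx", "cy" (pixels), "R" (3x3) and "t" (3): a world point X has camera coordinates R X + t. Camera axes: x right, y down, z forward; pixel columns grow to the right and rows downward; lengths in m; the calibration is good to about 2 mm. A picture is of the moment at which its call begins. camera_info takes no time and is no camera call.
A pose or a line that the arm cannot do raises arm.MotionError and nothing moves.
- ticket.finish_job(): hands the job in; it is judged then, once.
Readings, each from a call of its own:
- arm.read_time(): time.
- arm.read_joint_positions(): joint angles.
- arm.read_dq(): joint speeds.
- arm.read_effort(): joint torques, N m.
- arm.read_tool_pos(): TCP position.
- arm.read_eef_rot(): TCP orientation.
- arm.read_ft_force(): force on the tool from outside, world axes, zero at the start.
- arm.read_wrist_torque(): the same for the moment, N m.
- arm.read_opening(): opening from 0.0 (shut) to 1.0 (fully open).
- arm.read_finger_force(): force on a finger pad.
Only numpy, scipy, OpenCV 4.12 (cv2) and the standard library are available. Lean on these libraries where they do the work, as an engineer would, in place of code of your own. Each camera call takes 0.05 s, during which the arm holds its last target. There are 200 camera calls.

TASK

Start the yogurt batch: lift the clear cover off the yogurt maker and lay it the right way up on the black mat, then stand every capped jar that is waiting on the baking paper upright on the floor of the tub. When they are all in, put the cover back on so that it sits fully down all round, and only then turn the recessed dial two clicks clockwise from off, to the two-dot setting, and leave it clicked in there. Leave the other kitchen things where they are.

Things in the scene. Friction and masses are not known exactly. Their poses are not given: they have to be found in the camera images.
- maker: Yogurt maker, fixed: white housing, metal tub, raised control pod in front. Origin: centre of the tub, at counter level; x to the machine's back (away from the pod), y to its left, z up. At the start the cover is on it. The pod is 110 (x) by 130 (y) by 100 mm high, centred at x = -148, y = 0; a round recess 84 mm wide, 20 mm deep in its top holds the dial. Heights here are above the counter.
- tub_floor (a point): Centre of the tub's flat floor, 14 mm above the counter; axes as the maker. Inside 130 (x) by 196 mm (y); its 6 mm wall (142 by 208 mm outside) is 64 mm high above the counter. Room for six jars, 66 mm apart: at x = -33 and 33, y = -66, 0 and 66 mm from this point. Around the wall, 50 mm above the counter, a flat ledge 14 mm wide (170 by 236 mm outside) carries the cover's lower edge.
- dial (a joint): Dial angle, rad: 0 at off (the start), growing clockwise seen from above. Sprung stops at 0 (off, a line on the pod), 0.79 (one dot), 1.57 (two dots), 2.36 (three dots, end stop). A hump half-way between stops (up to 0.16 N m) must be forced; past it the dial clicks into the next stop by itself; let go short of it, it springs back.
- dial_grip (a point): Black dial in its recess: upright bar 52 mm long, 14 mm thick, on a 60 mm disc. Point: on the turning axis at grip height, 101 mm above the counter, 21 mm above the recess floor, 14 mm above the disc, 9 mm below the bar's top. x runs along the bar to the end with the white pointer line and turns with it (at off 1.2 rad anticlockwise of the maker's x); z up. 35 mm free from the bar's sides to the recess wall.
- cover_grip (a point): Loose clear box-shaped cover (350 g), open below, 158 (x) by 224 (y) by 66 mm, 3 mm walls; on top a black bar handle 16 mm thick (x), 80 mm long (y), 32 mm high. Point: in the handle, 87 mm above the cover's lower edge, 11 mm below the handle's top. On the maker it has 5 mm play each way round the tub wall, its x along the maker's x (either way round), this point 137 mm above the counter.
- mat_mid (a point): Black mat for the cover, fixed flat on the counter, 250 mm (x) by 180 mm (y), 3 mm thick. This point is the centre of its top. The cover fits on it with the handle along the mat's x axis.
- jar1_mid (a point): Filled yogurt jar (190 g), white round body 54 mm in diameter up to 56 mm from its foot, then a neck with a dark metal cap, 40 mm in diameter, up to 92 mm. This point is on its axis, half-way up (46 mm above its foot); z is along the jar, up. May be absent (three to five of the five jars are there).
- jar2_mid (a point): Filled yogurt jar (190 g), white round body 54 mm in diameter up to 56 mm from its foot, then a neck with a dark metal cap, 40 mm in diameter, up to 92 mm. This point is on its axis, half-way up (46 mm above its foot); z is along the jar, up. May be absent (three to five of the five jars are there).
- jar3_mid (a point): Filled yogurt jar (190 g), white round body 54 mm in diameter up to 56 mm from its foot, then a neck with a dark metal cap, 40 mm in diameter, up to 92 mm. This point is on its axis, half-way up (46 mm above its foot); z is along the jar, up. May be absent (three to five of the five jars are there).
- jar4_mid (a point): Filled yogurt jar (190 g), white round body 54 mm in diameter up to 56 mm from its foot, then a neck with a dark metal cap, 40 mm in diameter, up to 92 mm. This point is on its axis, half-way up (46 mm above its foot); z is along the jar, up. May be absent (three to five of the five jars are there).
- jar5_mid (a point): Filled yogurt jar (190 g), white round body 54 mm in diameter up to 56 mm from its foot, then a neck with a dark metal cap, 40 mm in diameter, up to 92 mm. This point is on its axis, half-way up (46 mm above its foot); z is along the jar, up. May be absent (three to five of the five jars are there).
- sheet: Sheet of baking paper, fixed flat on the counter, 300 x 215 mm, 2 mm thick, on which the jars stand at the start. Origin: centre of its underside.
- spice_mid (a point): Bystander: brown glass spice jar, 38 mm in diameter, 95 mm tall, standing on the baking paper beside the yogurt jars; slimmer than those. Point: its centre.
- mug_mid (a point): Bystander: blue mug, 82 mm in diameter, 95 mm tall, handle to one side. Point: its centre.
- honey_mid (a point): Bystander: honey jar, 70 mm in diameter, 105 mm tall. Point: its centre.
- mill_mid (a point): Bystander: dark wood pepper mill, 56 mm in diameter, 130 mm tall. Point: its centre.
- bowl_mid (a point): Bystander: small black bowl, 96 mm in diameter, 45 mm tall. Point: its centre.
- spoon_grip (a point): Bystander: wooden spoon, 240 mm long, lying on the counter. Point: on its handle.

How it is judged:
By the outcome, as a careful person would: the job done as asked, in the order asked, and still so for the second after the job is handed in, with the robot touching nothing.
Of jar1, jar2, jar3, jar4, jar5 only 3 to 5 are there at a start; the rules pass over those that are not, and their reading is None.
At some moment in a run one of jar1, jar2, jar3, jar4, jar5 may be knocked a few centimetres aside while the robot is not near it.
It also fails if it takes over 210 s, if anything falls off the work surface, if the arm or the gripper's body presses on something with over 40 N, if the wrist force passes 120 N, or if a joint passes its speed limit or range.

## Working session

There is one attempt and no reset: what is moved stays moved. The work goes in short steps, each a Python script; the robot and the scene stay as the last script left them, time stands still between calls to the robot, and variables do not carry over. Pictures are saved under pics/ and viewed, at most 14 in all, crops included, and the job is handed in when it is done.

```bash
ls; mkdir -p pics; python3 - <<'E'
from station import arm, snapshot, camera_info
import cv2
for n in("scene","top"):
    im=snapshot(n); cv2.imwrite(f"pics/{n}0.png",im); 
    c=camera_info(n); print(n,c)
    cv2.imwrite(f"pics/{n}0b.png",cv2.resize(im,(800,600),interpolation=cv2.INTER_CUBIC))
print(arm.read_tool_pos(),arm.read_eef_rot(),arm.read_time())
E
```

```text
pics
scene {'fx': 493.29092402012407, 'fy': 493.29092402012407, 'cx': 288.930791205662, 'cy': 213.07821031877674, 'R': array([[-0.49625155,  0.86817787,  0.00125785],
       [ 0.49382109,  0.28345979, -0.82206525],
       [-0.71405541, -0.40733001, -0.5693919 ]]), 't': array([ 0.18389162, -0.20092335,  2.07078148])}
top {'fx': 436.86198613965064, 'fy': 436.86198613965064, 'cx': 284.2891770918638, 'cy': 214.4234663453431, 'R': array([[ 0.02370991, -0.99965498, -0.01130274],
       [-0.99883429, -0.0232119 , -0.04232344],
       [ 0.04204648,  0.01229305, -0.99904003]]), 't': array([0.07819982, 0.51877187, 1.56726278])}
[0.17621253 0.62511444 0.30282361] [ 1.36921422e-01  9.90581203e-01 -1.17631715e-03 -1.41804471e-04] 0.1
```

View pics/scene0b.png

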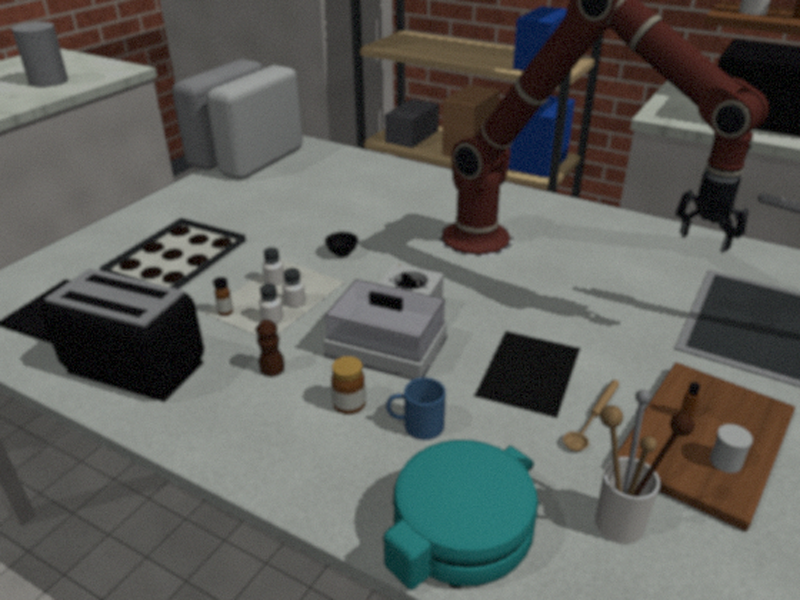

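View pics/top0b.png

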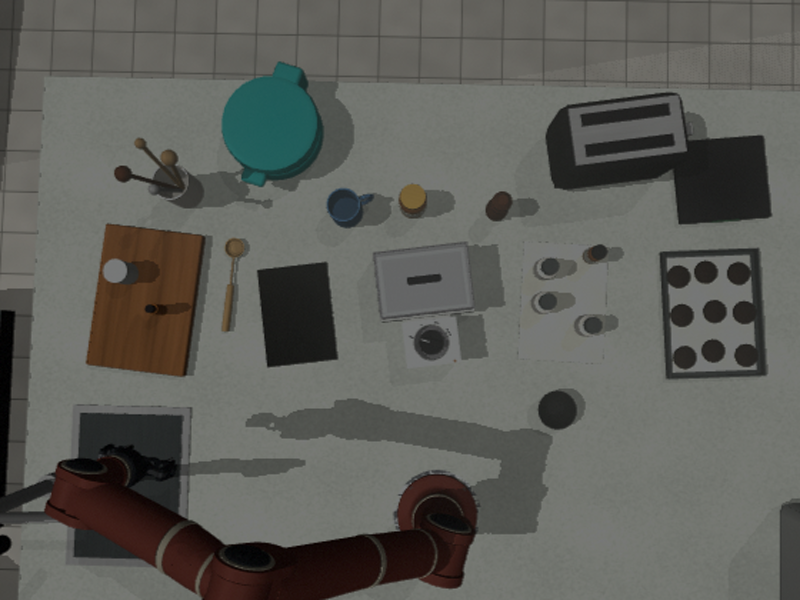

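The scene shows the maker (top picture, enlarged: handle at 424,279; dial at 432,341), three jars (caps at 547,266, 545,300 and 591,324), the spice jar at 597,252 and the mat at 297,314. Next I'll measure these.

```bash
cat > h.py <<'E'
from station import arm, snapshot, camera_info, ticket
import cv2, numpy as np
def ray(cam,uv,z):
    c=camera_info(cam); R,t=c["R"],c["t"]; C=-R.T@t
    d=R.T@np.array([(uv[0]-c["cx"])/c["fx"],(uv[1]-c["cy"])/c["fy"],1]); return C+d*(z-C[2])/d[2]
def proj(cam,X):
    c=camera_info(cam); p=c["R"]@np.asarray(X)+c["t"]; return np.array([c["fx"]*p[0]/p[2]+c["cx"],c["fy"]*p[1]/p[2]+c["cy"]])
def tri(u1,u2):
    A=[];b=[]
    for n,uv in(("top",u1),("scene",u2)):
        c=camera_info(n);C=-c["R"].T@c["t"];d=ray(n,uv,0)-C;d/=np.linalg.norm(d);P=np.eye(3)-np.outer(d,d);A.append(P);b.append(P@C)
    return np.linalg.solve(sum(A),sum(b))
def blobs(im,box,lo,hi,amin=20,amax=1e5):
    x0,y0,x1,y1=box; g=cv2.cvtColor(im,cv2.COLOR_BGR2GRAY)[y0:y1,x0:x1]
    m=((g>=lo)&(g<=hi)).astype(np.uint8); cs,_=cv2.findContours(m,cv2.RETR_EXTERNAL,cv2.CHAIN_APPROX_NONE)
    return [(cv2.contourArea(c),c+np.array([x0,y0])) for c in cs if amin<=cv2.contourArea(c)<=amax]
E
python3 - <<'E'
from h import *
im=cv2.imread("pics/top0.png"); s=cv2.imread("pics/scene0.png")
g=cv2.cvtColor(im,cv2.COLOR_BGR2GRAY)
print("handle",[(a,[np.round(v,1) for v in cv2.minAreaRect(c)]) for a,c in blobs(im,(275,180,320,210),0,55)])
print("mat",[(a,cv2.minAreaRect(c)) for a,c in blobs(im,(170,170,245,270),0,50,500)])
print("caps",[(a,cv2.minAreaRect(c),im[int(c[:,0,1].mean()),int(c[:,0,0].mean())]) for a,c in blobs(im,(365,165,430,245),0,60)])
print("cover",[(a,cv2.minAreaRect(c)) for a,c in blobs(im,(255,160,340,230),115,255,500)])
for nm,i,b in(("t1",im,(250,160,340,280)),("t2",im,(360,160,440,250)),("s1",s,(215,175,325,270)),("s2",s,(140,165,245,240))):
    x0,y0,x1,y1=b; k=i[y0:y1,x0:x1]; k=cv2.convertScaleAbs(k,alpha=1.5); cv2.imwrite(f"pics/{nm}.png",cv2.resize(k,(390,295),interpolation=cv2.INTER_CUBIC))
r=[cv2.imread(f"pics/{n}.png") for n in("t1","t2","s1","s2")]
cv2.imwrite("pics/c1.png",np.vstack([np.hstack(r[:2]),np.hstack(r[2:])]))
E
```

```text
handle [(90.0, [array([296.5, 195.2]), array([ 5. , 23.2]), np.float64(82.9)])]
mat [(3209.5, ((207.58534240722656, 219.768310546875), (68.13626098632812, 48.92116928100586), 83.6598129272461))]
caps [(94.0, ((414.5, 227.0), (10.0, 11.0), 90.0), array([54, 57, 54], dtype=uint8)), (89.5, ((382.9000549316406, 210.8000030517578), (10.28591251373291, 11.627553939819336), 63.43495178222656), array([53, 55, 53], dtype=uint8)), (91.5, ((384.5, 186.5), (11.0, 11.0), 90.0), array([54, 55, 53], dtype=uint8)), (101.5, ((417.7500305175781, 176.74998474121094), (10.60660171508789, 12.727920532226562), 45.0), array([39, 41, 40], dtype=uint8))]
cover [(559.0, ((292.0, 171.0), (22.0, 74.0), 90.0))]
```

View pics/c1.png

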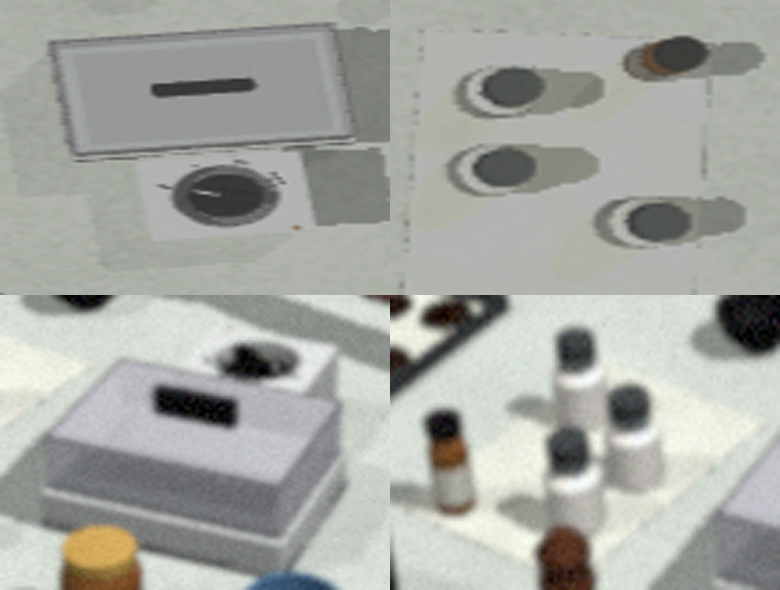

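The crops show the three jars' caps, the cover handle, and the dial in its pod with its pointer up-left. No other jars are present. Next I'll turn these into positions.

```bash
python3 - <<'E'
from h import *
im=cv2.imread("pics/top0.png"); s=cv2.imread("pics/scene0.png")
def ax(rect,z):
    p=cv2.boxPoints(rect); q=np.array([ray("top",v,z) for v in p]); e=[q[1]-q[0],q[2]-q[1]]; L=[np.linalg.norm(v) for v in e]; v=e[int(np.argmax(L))]
    return q.mean(0).round(4),np.round(L,4),round(np.degrees(np.arctan2(v[1],v[0]))%180,2)
a,c=blobs(im,(275,180,320,210),0,60)[0]; print("handle",ax(cv2.minAreaRect(c),.148))
(h0,)=blobs(s,(250,200,292,225),0,45); M=cv2.moments(h0[1]); print("scene handle centre",M['m10']/M['m00'],M['m01']/M['m00'],"pred of mid-handle",proj("scene",[*ax(cv2.minAreaRect(c),.148)[0][:2],.132]))
a,c=max(blobs(im,(170,170,245,270),0,50,500),key=lambda t:t[0]); print("mat",ax(cv2.minAreaRect(c),.003))
# housing / pod: bright contours
for th in (125,130,135,140):
  for a,c in blobs(im,(270,220,330,262),th,255,300): print("pod",th,a,ax(cv2.minAreaRect(c),.1))
for th in(50,70,85,100):
  for a,c in blobs(im,(285,224,320,256),0,th,100):
    e=cv2.fitEllipse(c); print("dial",th,a,np.round(e[0],1),np.round(e[1],1),ray("top",e[0],.1).round(4))
sub=cv2.cvtColor(im,cv2.COLOR_BGR2GRAY)[232:247,292:312]; print(sub)
for b in blobs(im,(365,165,430,245),0,62):
    M=cv2.moments(b[1]); u=(M['m10']/M['m00'],M['m01']/M['m00']); X=ray("top",u,.092); print("cap",np.round(u,1),X.round(4),np.hypot(*X[:2]).round(3),"scene px",proj("scene",[*X[:2],.094]).round(1))
for b in blobs(s,(150,170,225,225),0,55): 
    M=cv2.moments(b[1]); print("scene dark",b[0],M['m10']/M['m00'],M['m01']/M['m00'])
# cover rim edges
g=cv2.GaussianBlur(cv2.cvtColor(im,cv2.COLOR_BGR2GRAY),(3,3),0)[160:235,255:345]
for l in cv2.createLineSegmentDetector().detect(g)[0][:,0]:
    if np.hypot(*(l[2:]-l[:2]))>25:
        p,q=ray("top",l[:2]+[255,160],.116),ray("top",l[2:]+[255,160],.116); print("line",p[:2].round(3),q[:2].round(3),np.degrees(np.arctan2(*(q-p)[1::-1])).round(1)%180)
E
```

```text
handle (array([0.5761, 0.0498, 0.148 ]), array([0.077 , 0.0176]), np.float64(97.66))
scene handle centre 269.54166666666663 210.45945945945945 pred of mid-handle [270.44854627 209.66253255]
mat (array([0.4916, 0.3691, 0.003 ]), array([0.1788, 0.2481]), np.float64(7.99))
dial 50 223.0 [301.6 239.1] [16.4 17.4] [0.4306 0.0286 0.1   ]
dial 70 367.5 [300.9 238.8] [21.5 22.8] [0.4315 0.031  0.1   ]
dial 85 440.0 [301.2 239.2] [23.4 24.6] [0.43   0.0299 0.1   ]
dial 100 483.5 [301.5 238.8] [25.2 26.2] [0.4316 0.0289 0.1   ]
[[ 68  56  55  61  68  48  39  36  36  37  37  38  37  37  42  48  56  69
   75  91]
 [ 55  56  58  68  43  38  38  36  38  36  38  37  38  38  39  39  48  56
   69  67]
 [ 55  55  52  41  37  37  37  38  36  36  37  38  37  38  38  38  42  56
   69  70]
 [ 56  53  46  38  37  38  37  38  37  34  38  38  39  36  38  38  38  46
   57  68]
 [ 56  53  41  40  37  33  35  35  37  35  35  37  37  38  39  37  39  40
   45  57]
 [ 54  49  58  71  56  50  44  38  37  35  34  35  35  35  36  38  37  39
   46  57]
 [ 55  45  43  63  99 112  90  56  53  36  38  37  35  34  35  35 
[... 849 characters left out ...]
 [384.6 186.1] [ 0.6185 -0.2524  0.092 ] 0.668 scene px [188.4 200.1]
cap [417.6 176.7] [ 0.6536 -0.3649  0.092 ] 0.749 scene px [156.2 196. ]
scene dark 65.5 187.46055979643765 204.14249363867683
scene dark 74.0 154.19144144144144 200.92792792792793
scene dark 55.5 203.84984984984985 193.2012012012012
scene dark 47.0 189.43617021276594 178.51773049645388
scene dark 64.5 157.26356589147287 173.56589147286823
line [ 0.5   -0.009] [0.474 0.143] 99.7
line [0.643 0.168] [ 0.672 -0.043] 97.9
line [0.49  0.143] [ 0.518 -0.058] 97.8
line [0.481 0.154] [0.638 0.175] 8.0
line [0.625 0.164] [0.494 0.145] 8.099999999999994
line [ 0.524 -0.064] [ 0.655 -0.046] 8.1
line [ 0.659 -0.039] [0.632 0.159] 97.9
```

```bash
cat >> h.py <<'E'
def q(deg):  # tool down, tool x at deg (fingers close along deg-90)
    a=np.radians(deg)/2; return [float(np.cos(a)),float(np.sin(a)),0.,0.]
YAW=7.9; ux=np.array([np.cos(np.radians(YAW)),np.sin(np.radians(YAW))]); uy=np.array([-ux[1],ux[0]])
COV=[0.5765,0.0498]; MAK=np.array([0.577,0.0498]); DIAL=[0.4307,0.0294]; MAT=[0.4916,0.3691]
def st(msg=""): print(msg,"t",round(arm.read_time(),1),"tcp",np.round(arm.read_tool_pos(),4),"op",round(arm.read_opening(),3),"F",np.round(arm.read_ft_force(),1),"grip",round(arm.read_finger_force(),1),"j7",round(arm.read_joint_positions()[6],2))
def line(p,v=0.15,deg=None): arm.line_to([float(x) for x in p],v,None if deg is None else q(deg))
E
python3 - <<'E'
from h import *
for n,p,d in(("mat",[*MAT,.15],187.9),("dial0",[*DIAL,.161],76.6),("dial2",[*DIAL,.161],-13.4),("dial0hi",[*DIAL,.28],76.6)):
    j=arm.ik(p,q(d)); print(n,None if j is None else np.round(j,2))
arm.movep([*COV,.33],q(97.9)); st("above")
line([*COV,.23]); arm.move_gripper(.5,60); line([*COV,.195],.08); st("down")
arm.move_gripper(0,60); st("gripped")
line([*COV,.22],.06); st("lift"); line([*COV,.33]); st("up")
im=snapshot("scene"); cv2.imwrite("pics/s1.png",cv2.resize(im,(800,600)))
E
```

```text
mat [-0.62  0.74 -0.1   1.68  0.11  0.72  0.93]
dial0 [-0.32  0.54  0.28  2.19 -0.34  0.45 -0.  ]
dial2 [-0.45  0.57  0.48  2.19 -0.55  0.5  -1.34]
dial0hi [-0.53  0.35  0.55  2.06 -0.25  0.79 -0.06]
above t 2.6 tcp [0.5765 0.0515 0.3298] op 1.001 F [-0.7  0.6 -0.4] grip 0.0 j7 0.24
down t 4.5 tcp [0.5766 0.0497 0.1949] op 0.501 F [-1.   0.3  0.6] grip 0.0 j7 0.32
gripped t 4.8 tcp [0.5772 0.0498 0.1959] op 0.174 F [-0.3  0.2  3.5] grip 60.3 j7 0.32
lift t 5.4 tcp [0.5763 0.0499 0.2201] op 0.174 F [-0.3 -0.3 -4.2] grip 59.3 j7 0.3
up t 6.3 tcp [0.5757 0.05   0.3288] op 0.171 F [ 0.1 -0.8 -4.6] grip 59.3 j7 0.24
```

View pics/s1.png

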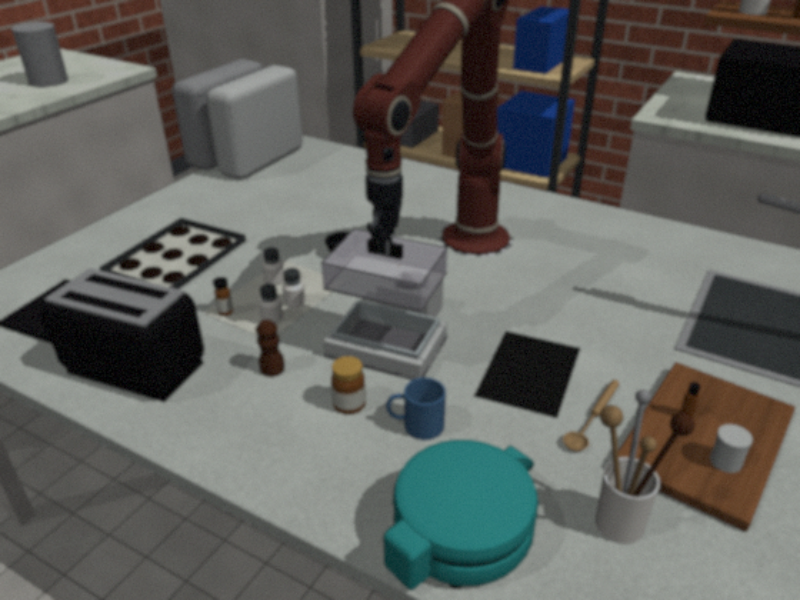

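The cover is held level above the empty tub. Next it goes to the mat.

```bash
python3 - <<'E'
from h import *
line([*MAT,.33],.13,187.9); st("over mat"); line([*MAT,.17],.15); line([*MAT,.149],.03); st("low")
arm.pause(.2); arm.move_gripper(.5); st("open"); line([*MAT,.28],.15)
arm.movep([0.45,0.10,.34],q(97.9)); arm.move_gripper(1.0)
im=snapshot("top"); cv2.imwrite("pics/top2.png",im); cv2.imwrite("pics/top2b.png",cv2.resize(cv2.convertScaleAbs(im[120:320,130:460],alpha=1.5),(800,485),interpolation=cv2.INTER_CUBIC)); st()
E
```

```text
over mat t 9.0 tcp [0.4919 0.3685 0.33  ] op 0.173 F [ 0.4 -0.  -4.9] grip 59.3 j7 1.03
low t 11.1 tcp [0.4918 0.3692 0.149 ] op 0.174 F [-0.3 -0.4 -4.6] grip 59.3 j7 1.02
open t 11.7 tcp [0.4919 0.3693 0.1495] op 0.497 F [0.2 0.6 0.5] grip 0.0 j7 1.02
 t 14.3 tcp [0.45   0.1001 0.34  ] op 0.998 F [-0.7  0.3 -0. ] grip 0.0 j7 0.05
```

View pics/top2b.png

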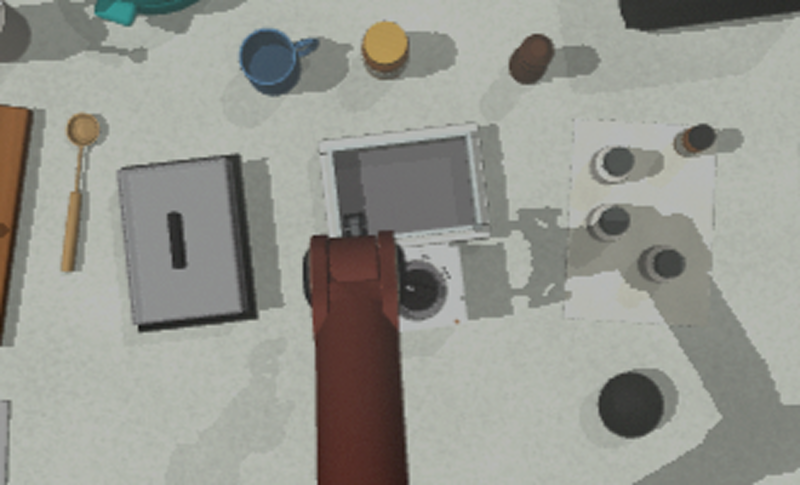

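The cover lies inside the mat and the tub is empty and open. Jars are next, with a fresh detection before each pick.

```bash
cat >> h.py <<'E'
SPICE=np.array([.654,-.365])
def jars(save=None):
    im=snapshot("top"); out=[]
    if save: cv2.imwrite(save,im)
    for a,c in blobs(im,(350,150,450,260),0,62,50,200):
        M=cv2.moments(c); X=ray("top",(M['m10']/M['m00'],M['m01']/M['m00']),.092)[:2]
        if np.linalg.norm(X-SPICE)>.025: out.append(X)
    return out
def slot(sx,sy): return MAK+sx*ux+sy*uy
def pick_place(X,S):
    arm.movep([*map(float,X),.26],q(7.9)); arm.move_gripper(.75,40)
    line([*X,.133],.12); arm.move_gripper(0,40); st("gripped")
    if not .42<arm.read_opening()<.52: return False
    line([*X,.28],.2); line([*S,.28],.2); line([*S,.16],.15); line([*S,.144],.04); st("placed")
    arm.move_gripper(.75); line([*S,.27],.2); st("done"); return True
E
python3 - <<'E'
from h import *
for S in(slot(-.033,.066),slot(.033,0),slot(-.033,-.066)):
    J=jars(); print(np.round(J,4))
    J=[j for j in J if .42<np.hypot(*j)<.83]
    if not J: break
    X=min(J,key=lambda j:abs(j[1]))
    if not pick_place(X,S): print("MISS"); break
    arm.movep([0.5,0.08,.3],q(7.9))
print(np.round(jars("pics/top3.png"),4))
arm.movep([0.45,0.2,.34],q(60))
im=snapshot("top"); cv2.imwrite("pics/top3b.png",cv2.resize(cv2.convertScaleAbs(im[120:320,130:460],alpha=1.5),(800,485),interpolation=cv2.INTER_CUBIC)); cv2.imwrite("pics/top3.png",im);st()
E
```

```text
[[ 0.4758 -0.3244]
 [ 0.5333 -0.2474]
 [ 0.6182 -0.2522]]
gripped t 17.6 tcp [ 0.5337 -0.2481  0.1339] op 0.459 F [ 0.1 -1.1  3.2] grip 40.2 j7 -0.4
placed t 22.0 tcp [0.5358 0.1093 0.1448] op 0.458 F [-0.4 -1.8  5.7] grip 39.6 j7 -0.98
done t 23.1 tcp [0.5345 0.111  0.269 ] op 0.753 F [-0.7  0.   0.2] grip 0.0 j7 -1.12
[[ 0.4755 -0.3245]
 [ 0.6182 -0.2522]]
gripped t 26.6 tcp [ 0.6186 -0.253   0.1341] op 0.46 F [-0.  -1.3  3.4] grip 40.2 j7 -0.53
placed t 30.7 tcp [0.6102 0.0533 0.1452] op 0.46 F [-1.3 -1.   5.4] grip 39.4 j7 -0.93
done t 31.8 tcp [0.609  0.0547 0.2688] op 0.754 F [-1.  -0.2 -1.2] grip 0.0 j7 -1.04
[[ 0.4755 -0.3245]]
gripped t 35.7 tcp [ 0.476  -0.3255  0.134 ] op 0.459 F [-0.  -2.4  2.9] grip 40.1 j7 -0.22
placed t 39.8 tcp [ 0.554  -0.0216  0.1448] op 0.458 F [-0.6 -2.4  4.5] grip 39.8 j7 -0.74
done t 40.9 tcp [ 0.5527 -0.0196  0.2689] op 0.751 F [-0.   0.2  0.7] grip 0.0 j7 -0.88
[]
 t 42.2 tcp [0.4507 0.1979 0.3396] op 0.752 F [-0.1  0.2 -0. ] grip 0.0 j7 -0.64
```

View pics/top3b.png

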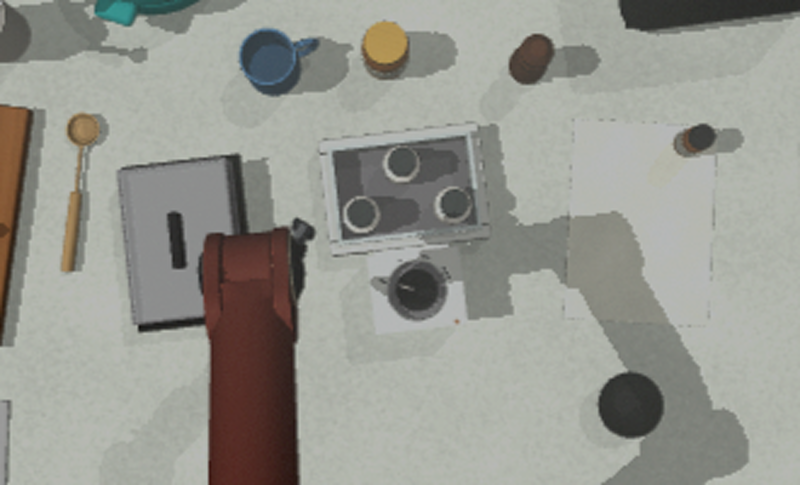

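All three jars stand in the tub (crop 362,215; 402,163; 454,205) and the paper holds only the spice jar. Next the cover goes back on.

```bash
python3 - <<'E'
from h import *
arm.movep([*MAT,.28],q(187.9)); arm.move_gripper(.5,60); line([*MAT,.149],.1); arm.pause(.3); arm.move_gripper(0,60); st("regrip")
line([*MAT,.33],.15); line([*COV,.33],.13,97.9); line([*COV,.23],.12); arm.pause(.3); st("above")
line([*COV,.205],.03); st("on wall?"); line([*COV,.1945],.02); st("seated?")
E
```

```text
regrip t 46.1 tcp [0.4917 0.3692 0.1493] op 0.175 F [0.6 0.5 1.2] grip 61.1 j7 1.08
above t 51.5 tcp [0.5767 0.0498 0.2305] op 0.171 F [-1.1  0.6 -4.2] grip 60.2 j7 0.35
on wall? t 52.5 tcp [0.5767 0.0498 0.2052] op 0.175 F [-0.5  0.9 -4.7] grip 60.2 j7 0.37
seated? t 53.1 tcp [0.5765 0.0498 0.1962] op 0.173 F [-3.6  0.7  6.2] grip 61.8 j7 0.38
```

```bash
python3 - <<'E'
from h import *
arm.move_gripper(.5); st("released"); line([*COV,.30],.12); arm.movep([0.45,0.25,.34],q(76.6))
im=snapshot("top"); s=snapshot("scene")
def ax(rect,z):
    p=cv2.boxPoints(rect); Q=np.array([ray("top",v,z) for v in p]); e=[Q[1]-Q[0],Q[2]-Q[1]]; L=[np.linalg.norm(v) for v in e]; v=e[int(np.argmax(L))]
    return Q.mean(0).round(4),np.round(L,4),round(np.degrees(np.arctan2(v[1],v[0]))%180,2)
for a,c in blobs(im,(285,185,310,205),0,55): print("handle",a,ax(cv2.minAreaRect(c),.148))
for b in blobs(s,(250,200,292,225),0,45): M=cv2.moments(b[1]); print("scene handle",M['m10']/M['m00'],M['m01']/M['m00'])
for th in(50,70,85,100):
  for a,c in blobs(im,(285,224,320,256),0,th,100):
    e=cv2.fitEllipse(c); print("dial",th,np.round(e[0],1),ray("top",e[0],.1).round(4))
A=cv2.resize(cv2.convertScaleAbs(im[160:270,250:345],alpha=1.5),(400,463),interpolation=cv2.INTER_CUBIC); B=cv2.resize(s[175:275,220:315],(400,463),interpolation=cv2.INTER_CUBIC)
cv2.imwrite("pics/c4.png",np.hstack([A,B])); st()
E
```

```text
released t 53.5 tcp [0.5767 0.0497 0.1945] op 0.5 F [-0.2 -0.2 -0. ] grip 0.0 j7 0.38
handle 88.5 (array([0.5742, 0.0499, 0.148 ]), array([0.077 , 0.0161]), np.float64(97.66))
scene handle 269.79495990836193 210.18671248568154
dial 50 [301.5 239. ] [0.4307 0.0286 0.1   ]
dial 70 [301.  238.2] [0.4335 0.0304 0.1   ]
dial 85 [301.4 238.4] [0.4329 0.0292 0.1   ]
dial 100 [301.7 235.8] [0.4418 0.0284 0.1   ]
 t 55.6 tcp [0.451  0.2482 0.3398] op 0.499 F [ 0.  -0.1 -0.4] grip 0.0 j7 -0.47
```

View pics/c4.png

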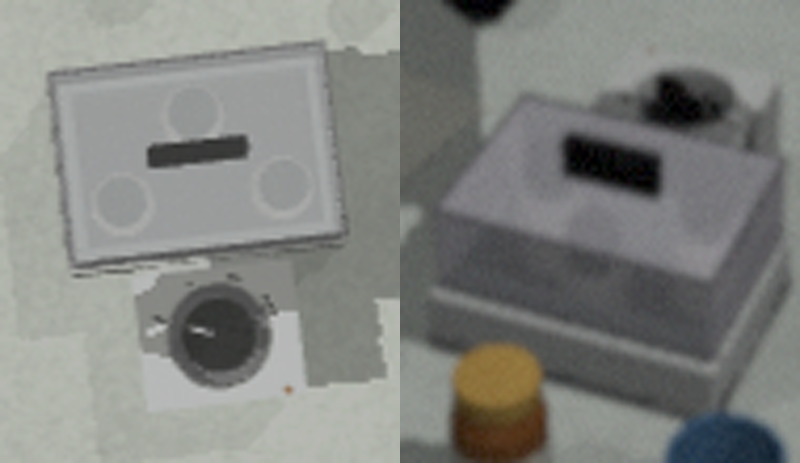

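The cover sits level, back at its starting pose, with the jars visible inside. Now the dial.

```bash
python3 - <<'E'
from h import *
arm.movep([*DIAL,.26],q(76.6)); arm.move_gripper(.42,50); line([*DIAL,.162],.08); st("at dial")
arm.move_gripper(0,50); st("grip")
for d in np.arange(8,93,7.0).tolist()+[91]:
    arm.movep([*DIAL,.162],q(76.6-d))
    if int(d)%3==0 or d>85: st(f"{d}"); print(np.round(arm.read_wrist_torque(),2))
arm.move_gripper(.42); st("rel"); line([*DIAL,.26],.1); arm.movep([0.45,0.25,.34],q(40))
im=snapshot("top"); cv2.imwrite("pics/c5.png",cv2.resize(cv2.convertScaleAbs(im[150:270,240:345],alpha=1.5),(700,600),interpolation=cv2.INTER_CUBIC)); st()
E
```

```text
at dial t 58.1 tcp [0.431  0.0294 0.1623] op 0.418 F [ 1.1 -0.6  0.1] grip 0.0 j7 0.22
grip t 58.5 tcp [0.4317 0.0292 0.1626] op 0.153 F [ 1.4 -0.4  2.6] grip 50.9 j7 0.22
15.0 t 59.0 tcp [0.4322 0.0291 0.1626] op 0.152 F [ 4.  -1.1  4.7] grip 51.3 j7 0.04
[-0.18 -0.64  0.12]
36.0 t 59.7 tcp [0.4329 0.0286 0.1626] op 0.147 F [ 5.9 -2.1  3.8] grip 51.2 j7 -0.22
[-0.34 -1.09 -0.11]
57.0 t 60.5 tcp [0.4333 0.0279 0.1626] op 0.156 F [ 6.6 -2.8  1.9] grip 51.0 j7 -0.48
[-0.58 -1.31  0.16]
78.0 t 61.2 tcp [0.4334 0.0271 0.1626] op 0.149 F [ 7.7 -5.   0.5] grip 50.8 j7 -0.76
[-0.94 -1.44 -0.17]
92.0 t 61.7 tcp [0.4333 0.0266 0.1626] op 0.149 F [ 7.3 -5.8 -0.5] grip 50.7 j7 -0.95
[-1.13 -1.39  0.  ]
91 t 62.0 tcp [0.4333 0.0266 0.1626] op 0.15 F [ 8.5 -6.9  0. ] grip 50.6 j7 -0.94
[-1.1  -1.4   0.07]
rel t 62.3 tcp [0.4293 0.03   0.1614] op 0.417 F [0.5 0.4 0.2] grip 0.0 j7 -0.94
 t 64.4 tcp [0.45   0.2473 0.3395] op 0.419 F [-1.4 -0.2  0.4] grip 0.0 j7 -0.91
```

View pics/c5.png

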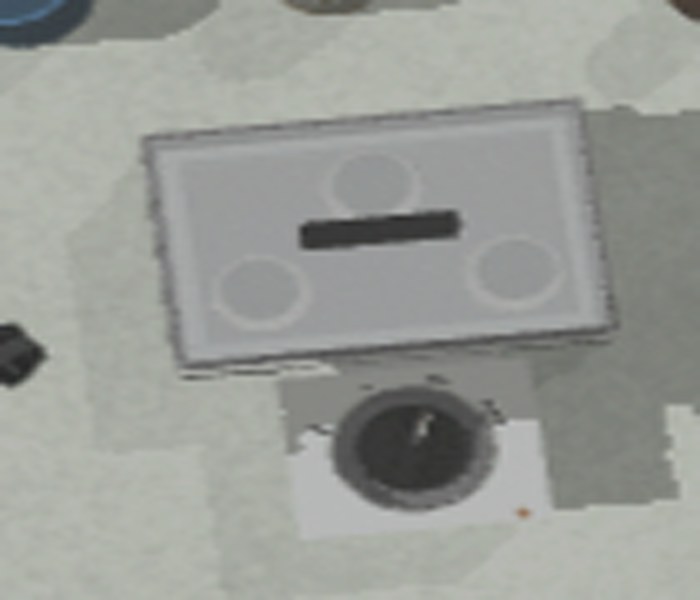

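The pointer (425,420) now aims at the two-dot mark (436,378), the cover is still seated and the robot is clear.

```bash
python3 - <<'E'
from h import *
print(jars()); print(ticket.finish_job())
E
```

```text
[]
the job is handed in; nothing more can be done
None
```

The job is handed in: all three jars that were on the paper stand in the tub, the cover is back on and fully seated, and the dial was then turned to the two-dot setting; the judge returned no verdict.

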